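Set up the coffee counter: nested cups and stacked tea and sugar

ROBOT

A 6-joint arm with a two-finger parallel gripper is mounted at the origin on the work surface. World frame = base frame: x ahead of the robot, y to its left, z up, the work surface at z = 0. Lengths are in m, angles in degrees, forces in N, time in s.
With the tool pointing down it reaches from about 0.3 to 0.75 m from the base axis. Payload 8.5 kg.
Tool frame: the origin (TCP) lies on the centre line of the jaws, within the pads' length; the fingertips stand 19 mm ahead of it and the grasp point (between the pads) is the TCP (env.tcp_to_tips is the z of the fingertips in the tool frame, in m); z points along the fingers, y is the line along which they close (so a half turn about z gives the same grasp; the last joint's range is limited). The gripper opens to 85 mm and grips with 20 to 120 N. Pads are 22 mm wide; open, the fingers measure 114 mm over their backs; the gripper's body (76 mm by 85 mm) begins 54 mm behind the grasp point. The pads swing forward as they close: fully open they stand 13 mm farther back than shut.
Start: joints at [60.888, 21.807, 74.336, -0, 83.858, -12.336], TCP at [0.159, 0.527, 0.25] pointing down, gripper open.
Joint ranges: [-178.18, 178.18], [-50.72, 133.34], [12.68, 142.11], [-81.47, 261.47], [9.98, 163.14], [-165.26, 165.26]. Speed limits (degrees/s): [136.94, 136.94, 180, 180, 180, 180].

INTERFACE

Orientations are given as a 3x3 rotation matrix whose columns are the frame's x, y, z axes.
In Python, from rig import env gives the robot as it stands.
- The arm moves only by the tool servo_tool, never from a script. Its argument "steps" is a list of rows, each an object of numbers: "tx", "ty", "tz": the shift along the world's x, y, z in cm; "yaw": the turn about the world's z in degrees; "claw": the finger opening in cm, from 0 to 8.54. In form: [{"tx": .., "ty": .., "tz": .., "yaw": .., "claw": ..}, ...]. A call has 1 to 20 rows; each row shifts and turns the commanded pose from where the row before left it; what a row does not reach is not made up. A row lasts 1/10 s, in which the tool goes at most 50 mm and 8.59 degrees, less where a joint would pass 70% of its speed; a pose out of reach is approached as far as the arm can. A call with a gripper value outside its range is refused whole. The fingers move at their own pace and stop on an object; "newtons" is the grip in N (left out, the last holds). Time passes only in rows, so rows that do not move let the fingers close. It gives the time, the measured TCP pose, the force, the opening and the grip force at its end, in the units of the state.
- env.observe(): the state, without advancing time (a new reading comes with each control period).
- env.get_image(name): name is "side" or "top"; returns (picture, depth): 400x640x3 uint8, red, green, blue; 400x640 float32, m along the optical axis (not along the pixel's ray), 0 where there is no reading.
- env.camera_model(name): a dict with "fovy" (degrees; the focal length in pixels is half the picture's height over the tangent of half this angle, whatever the lens; pixels are square), "cx", "cy" (the principal point, pixels), "T" (4x4, takes a point from camera to world coordinates). Camera axes: x right, y down, z forward; pixel columns grow to the right and rows downward; lengths in m; the calibration is good to about 2 mm. A picture is of the moment at which its call begins. camera_model takes no time and is no camera call.
- env.close_job(): hands the job in; it is judged then, once.
The state is a dict: "time_s": time; "q": joint angles; "qvel": joint speeds; "joint_efforts": joint torques, N m; "position": TCP position; "tool_rot": TCP orientation; "ft_force": force on the tool from outside, world axes, zero at the start; "wrist_torque": the same for the moment, N m; "grip_width": finger opening in m; "gripper_force": force on a finger pad.
Only numpy, scipy, OpenCV 4.12 (cv2) and the standard library are available. Lean on these libraries where they do the work, as an engineer would, in place of code of your own. Each camera call takes 0.05 s, during which the arm holds its last target. There are 200 camera calls.

TASK

Set up the coffee counter. In the middle of the round steel tray nest the three white cups, upside down as they are: the smallest first, the middle-sized one over it and the largest over both, each with its rim fully down on the tray. In the middle of the rectangular black tray lay the tea carton flat, its long side along the tray's long side, and stand the sugar tin upright on the middle of the carton; leave the mug and the amber jar where they stand.

Things in the scene. Friction and masses are not known exactly. Their poses are not given: they have to be found in the camera images.
- cup_small_mid (a point): the smallest of three plain white tapered plastic cups, standing upside down: open rim below, 43 mm across outside, closed end up, 28 mm across, straight taper between, 55 mm tall, wall 2.5 mm, closed end 4 mm thick. Point on its axis half-way up (27.5 mm above the rim), z up
- cup_medium_mid (a point): the middle-sized of three plain white tapered plastic cups, standing upside down: open rim below, 59 mm across outside, closed end up, 38 mm across, straight taper between, 70 mm tall, wall 2.5 mm, closed end 4 mm thick. Point on its axis half-way up (35 mm above the rim), z up
- cup_large_mid (a point): the largest of three plain white tapered plastic cups, standing upside down: open rim below, 76 mm across outside, closed end up, 50 mm across, straight taper between, 85 mm tall, wall 2.5 mm, closed end 4 mm thick. Point on its axis half-way up (42.5 mm above the rim), z up
- carton_mid (a point): brown tea carton with pale paper label, a closed box 110 (x) by 64 (y) by 50 mm (z) lying flat; point at its centre, x along its long side, z up
- tin_mid (a point): plain steel sugar tin with a flat lid, an upright closed cylinder 54 mm across (55 mm at the lid), 45 mm tall; point at its centre, z up
- round_tray_top (a point): round steel tray, a flat fixed disc 130 mm across and 6 mm thick, fixed to the counter; point at the centre of its upper face, z up
- rect_tray_top (a point): rectangular black tray, a flat fixed plate 140 (x) by 95 (y) by 6 mm, with a thin grey line round its edge; point at the centre of its upper face, x along its long side, z up
- mug: blue ceramic mug with one handle, 72 mm across, 80 mm tall, not to be disturbed; origin at the centre of its underside, handle towards its y
- jar: amber glass jar with black cap, 64 mm across, 85 mm tall, not to be disturbed; origin at the centre of its underside
Not all that is in view belongs to the job. Leave any blue look-alike of the part that bears tin_mid alone. Of the things shaped like the part that bears rect_tray_top, the black one is meant.

How it is judged (in metres and radians):
At the end, for the whole second after the job is handed in: Round tray: small cup within 15 mm of centre, medium over it, large over both, each within 12 mm of the next inner, rims down. Black tray: carton flat within 15 mm of centre, 0.25 rad of long side; tin on it within 15 mm of its centre. Heights within 5 mm, tilts under 0.1 rad, under 20 mm/s (z of cup_small_mid in the frame of round_tray_top between 0.0225 and 0.0325 m and angle between each of cup_small_mid, cup_medium_mid, cup_large_mid, carton_mid, tin_mid's own z axis and vertical below 0.1 rad and horizontal distance between cup_small_mid and round_tray_top below 0.015 m and z of cup_medium_mid in the frame of round_tray_top between 0.03 and 0.04 m and horizontal distance between cup_medium_mid and cup_small_mid below 0.012 m and z of cup_large_mid in the frame of round_tray_top between 0.0375 and 0.0475 m and horizontal distance between cup_large_mid and cup_medium_mid below 0.012 m and z of carton_mid in the frame of rect_tray_top between 0.02 and 0.03 m and horizontal distance between carton_mid and rect_tray_top below 0.015 m and angle between the x axis of carton_mid and the x axis of rect_tray_top, either way round below 0.25 rad and z of tin_mid in the frame of rect_tray_top between 0.0675 and 0.0775 m and horizontal distance between tin_mid and carton_mid below 0.015 m and linear speed of each of cup_small, cup_medium, cup_large, carton, tin below 0.02 m/s); the robot touches nothing.
It fails at once if the mug is moved more than 30 mm or tipped (distance of mug from where it was at the start of the episode above 0.03 m or angle between mug's own z axis and vertical above 0.3 rad).
It fails at once if the amber jar is moved more than 30 mm or tipped (distance of jar from where it was at the start of the episode above 0.03 m or angle between jar's own z axis and vertical above 0.3 rad).
It also fails if it takes over 118 s, if anything falls off the work surface, if the arm or the gripper's body presses on something with over 40 N, if the wrist force passes 120 N, or if a joint passes its speed limit or range.

## Working session

There is one attempt and no reset: what is moved stays moved. The work goes in short steps, Python scripts to look and compute and a tool call to move; the robot and the scene stay as the last step left them, time stands still between calls to the robot, and variables do not carry over. Pictures are saved under pics/ and viewed, at most 14 in all, crops included, and the job is handed in when it is done.

Besides the shell and the picture viewer there is one more tool, called after "Call:" by a JSON object that holds its "name" and its "arguments". servo_tool: Moves the arm, as the interface text tells. Its arguments: {"type":"object","properties":{"steps":{"type":"array"},"newtons":{"type":"number"}},"required":["steps"]}

```bash
mkdir -p pics
cat > h.py <<'E'
import numpy as np,cv2
from rig import env
def grab(n):
    im,d=env.get_image(n); m=env.camera_model(n); return im,d,m
def cloud(d,m):
    f=d.shape[0]/2/np.tan(np.radians(m['fovy'])/2)
    v,u=np.mgrid[:d.shape[0],:d.shape[1]]
    P=np.stack([(u-m['cx'])/f*d,(v-m['cy'])/f*d,d],-1)
    T=np.array(m['T']); W=P@T[:3,:3].T+T[:3,3]; W[d==0]=np.nan
    return W
E
python3 - <<'E'
from h import *
for n in('top','side'):
    im,d,m=grab(n); cv2.imwrite(f'pics/{n}0.png',im[...,::-1]); print(n,m['fovy'],m['cx'],m['cy'],np.round(m['T'],3).tolist(),(d==0).mean())
    W=cloud(d,m); np.savez(f'{n}0.npz',im=im,W=W)
    print({k:v for k,v in m.items() if k not in('T',)})
o=env.observe();print(o['time_s'],o['position'],np.round(o['tool_rot'],3).tolist())
E
```

```text
top 51.253662560323704 324.0333869288748 205.2092819566293 [[0.027, -0.983, 0.179, 0.307], [-1.0, -0.028, -0.0, -0.038], [0.005, -0.179, -0.984, 1.168], [0.0, 0.0, 0.0, 1.0]] 0.00410546875
{'fovy': 51.253662560323704, 'cx': 324.0333869288748, 'cy': 205.2092819566293}
side 56.89131713352661 323.27275515621625 201.52363021997047 [[0.776, -0.423, 0.467, 0.085], [-0.63, -0.496, 0.597, -0.621], [-0.021, -0.758, -0.652, 0.711], [0.0, 0.0, 0.0, 1.0]] 0.0038359375
{'fovy': 56.89131713352661, 'cx': 323.27275515621625, 'cy': 201.52363021997047}
0.1 [0.15863615 0.52637446 0.24977428] [[-0.957, 0.289, -0.001], [0.289, 0.957, -0.001], [0.0, -0.001, -1.0]]
```

View pics/top0.png

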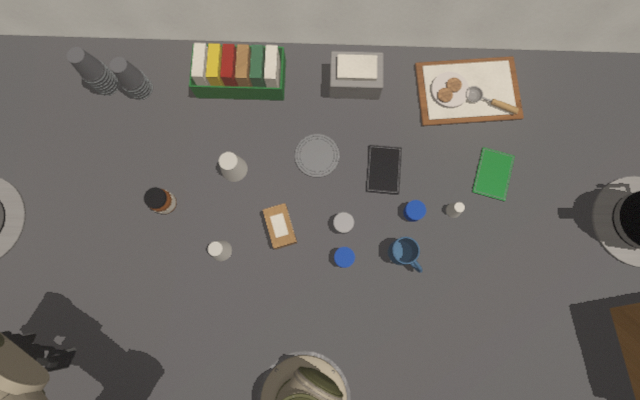

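View pics/side0.png

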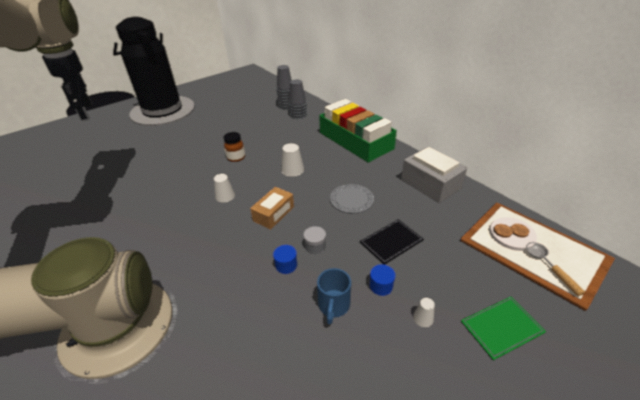

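The top view shows the large cup at (230,163), the medium cup at (218,250), the small cup at (456,209), the carton at (279,226) and the tin at (344,223). The round tray is at (317,156), the black tray at (384,170), the mug at (405,252) and the jar at (159,200). The blue tins and the green tray are decoys. The side view agrees.

```bash
cat > meas.py <<'E'
from h import *
def circ(P):
    # min enclosing-circle centre and centroid, extent
    (c,r)=cv2.minEnclosingCircle((P[:,:2]*1000).astype(np.float32)); return np.round([*P[:,:2].mean(0)*1000,c[0],c[1],r,np.median(P[:,2])*1000],1)
def near(W,xy,r,z0,z1):
    return (np.hypot(W[...,0]-xy[0],W[...,1]-xy[1])<r)&(W[...,2]>z0)&(W[...,2]<z1)
E
python3 - <<'E'
from meas import *
t=np.load('top0.npz');s=np.load('side0.npz')
seed={'large':(228,160,.085),'medium':(217,249,.07),'small':(458,208,.055),'carton':(279,226,.05),'tin':(344,223,.045),'mug':(405,250,.08),'jar':(157,198,.085)}
for k,(u,v,h) in seed.items():
    W=t['W'];p=W[v,u]
    print(k,'seed',np.round(p*1000,0))
    for n,A in(('top',t),('side',s)):
        W=A['W'];M=near(W,p,.075,h-.006,h+.008)
        if M.sum()>3:
            P=W[M];print('  ',n,M.sum(),circ(P))
            if k in('carton','mug'): print('   rect',cv2.minAreaRect((P[:,:2]*1000).astype(np.float32)))
for k,(u,v) in {'round':(317,156),'black':(384,170)}.items():
    for n,A in(('top',t),('side',s)):
        W=A['W'];p=t['W'][v,u];M=near(W,p,.1,.0035,.012)
        P=W[M];print(k,n,M.sum(),circ(P),cv2.minAreaRect((P[:,:2]*1000).astype(np.float32)))
    Z=t['W'];print('table z',np.nanmedian(Z[280:300,200:260,2]),np.nanmedian(s['W'][330:350,350:400,2]))
E
```

```text
large seed [620. 222.  88.]
   top 281 [618.3 222.1 619.2 222.1  25.9  84.5]
   side 134 [617.5 218.2 619.9 220.5  26.4  85.3]
medium seed [383. 238.  72.]
   top 178 [383.3 242.7 382.7 242.8  20.   69.6]
   side 110 [383.  239.8 384.9 241.8  20.1  70.6]
small seed [ 512. -402.   56.]
   top 90 [ 514.8 -405.7  516.3 -405.2   15.2   54.3]
   side 157 [ 514.2 -407.3  515.7 -407.    15.1   54.9]
carton seed [451.  81.  49.]
   top 953 [452.   80.5 452.8  80.   63.1  49.5]
   rect ((452.7833251953125, 80.66276550292969), (110.69548797607422, 63.9359245300293), 18.657194137573242)
   side 663 [450.2  76.7 453.1  78.5  63.1  50.4]
   rect ((452.8517761230469, 80.68385314941406), (112.19243621826172, 66.99189758300781), 18.758201599121094)
tin seed [465. -94.  42.]
   top 361 [458.4 -93.7 441.2 -95.6  51.6  44.8]
   side 350 [457.3 -96.1 442.5 -97.4  52.8  45.8]
mug seed [ 399. -267.    8.]
   top 134 [ 393.1 -255.8  392.5 -255.3   35.8   79.2]
   rect ((392.3779296875, -255.21994018554688), (70.051025390625, 70.11125183105469), 64.51374053955078)
   side 258 [ 392.1 -256.1  393.9 -256.5   
[... 285 characters left out ...]
.   97.9   6. ] ((659.91943359375, -15.911651611328125), (174.59228515625, 191.8545379638672), 52.24241638183594)
round side 978 [664.5 -16.6 658.9  -5.   96.8   6.3] ((658.9651489257812, -15.145652770996094), (129.1868438720703, 185.52825927734375), 88.35584259033203)
table z -0.00033140625367922283 0.00018990229551885118
black top 1338 [ 627.4 -207.8  628.  -209.2   99.     5.9] ((621.4837036132812, -208.698486328125), (182.1465606689453, 185.2039337158203), 73.06570434570312)
black side 1468 [ 626.8 -210.2  632.9 -211.6   93.8    6.2] ((629.0761108398438, -211.0416717529297), (115.71540069580078, 155.48004150390625), 82.2038803100586)
table z -0.00033140625367922283 0.00018990229551885118
```

Run:
```python
from meas import *
t=np.load('top0.npz');s=np.load('side0.npz')
def comp(W,p,r,a,b):
    M=near(W,p,r,a,b).astype(np.uint8); n,l,st,_=cv2.connectedComponentsWithStats(cv2.morphologyEx(M,cv2.MORPH_OPEN,np.ones((3,3))),connectivity=4)
    return W[l==1+st[1:,4].argmax()]
for n,A in(('top',t),('side',s)):
    W=A['W']
    for k,p,r,a,b in(('tin',(.466,-.094),.036,.04,.053),('round',(.664,-.015),.09,.0035,.012),('black',(.627,-.208),.105,.0035,.012),
      ('blueA',(.39,-.097),.04,.03,.06),('blueB',(.5,-.29),.05,.03,.06)):
        try:P=comp(W,p,r,a,b)
        except Exception as e: print(k,e);continue
        R=cv2.minAreaRect((P[:,:2]*1000).astype(np.float32));print(n,k,len(P),circ(P),np.round([*R[0],*R[1],R[2]],1))
```

```text
top tin 308 [466.7 -93.2 466.5 -93.8  27.7  44.8] [465.6 -93.   53.1  52.    1.1]
top round 200 [697.5 -39.9 697.3 -40.8  49.3   6.1] [696.6 -40.1  98.5  36.1  47.4]
top black 237 [ 636.4 -217.6  636.2 -216.    40.     6.3] [ 632.9 -216.9   45.5   76.7   40. ]
top blueA 310 [374.2 -97.6 372.9 -97.5  27.5  44.9] [375.2 -97.4  48.1  51.2   1.2]
top blueB 335 [ 505.8 -289.9  506.9 -290.2   28.2   44.7] [ 506.6 -290.    54.3   54.1   70.4]
side tin 303 [465.6 -95.9 466.7 -94.3  28.4  45.9] [466.1 -95.1  54.5  53.   52.9]
side round 954 [664.7 -16.5 666.  -14.   66.7   6.3] [666.3 -14.  130.3 127.4  45. ]
side black 1443 [ 626.4 -210.1  628.1 -211.3   81.2    6.2] [ 630.3 -208.3   97.4  142.2   86.9]
side blueA 347 [ 374.8 -100.7  374.3  -97.6   28.9   45.7] [374.  -98.3  53.7  52.8  54.9]
side blueB 475 [ 503.7 -293.2  507.5 -291.2   28.7   45.5] [ 505.7 -290.4   55.8   53.2   44.6]
```

The tin, round tray and black tray come out the right size (54, 130 and 142×97 mm), so the measurements hold. First I'll move above the carton.

Call:
{"name": "servo_tool", "arguments": {"steps": [{"tx": 2,"ty": -3,"tz": -0.5,"yaw": 2.5,"claw": 8.5},{"tx": 2,"ty": -3,"tz": -0.5,"yaw": 2.5},{"tx": 2,"ty": -3,"tz": -0.5,"yaw": 2.5},{"tx": 2,"ty": -3,"tz": -0.5,"yaw": 2.5},{"tx": 2,"ty": -3,"tz": -0.5,"yaw": 2.5},{"tx": 2,"ty": -3,"tz": -0.5,"yaw": 2.5},{"tx": 2,"ty": -3,"tz": -0.5,"yaw": 2.5},{"tx": 2,"ty": -3,"tz": -0.5,"yaw": 2.5},{"tx": 2,"ty": -3,"tz": -0.5,"yaw": 2.5},{"tx": 2,"ty": -3,"tz": -0.5,"yaw": 2.5},{"tx": 2,"ty": -3,"tz": -0.5,"yaw": 2.5},{"tx": 2,"ty": -3,"tz": -0.5,"yaw": 2.5},{"tx": 2,"ty": -3,"tz": -0.5,"yaw": 2.5},{"tx": 2,"ty": -3,"tz": -0.5,"yaw": 2.5},{"tx": 1.4,"ty": -2.6,"yaw": 0.5},{"tz": 0},{"tz": 0}], "newtons": 40}}

```text
invalid input at $.steps[1]: expected keys tx, ty, tz, yaw, claw
```

Call:
{"name": "servo_tool", "arguments": {"steps": [{"tx": 2,"ty": -3,"tz": -0.5,"yaw": 2.5,"claw": 8.5},{"tx": 2,"ty": -3,"tz": -0.5,"yaw": 2.5,"claw": 8.5},{"tx": 2,"ty": -3,"tz": -0.5,"yaw": 2.5,"claw": 8.5},{"tx": 2,"ty": -3,"tz": -0.5,"yaw": 2.5,"claw": 8.5},{"tx": 2,"ty": -3,"tz": -0.5,"yaw": 2.5,"claw": 8.5},{"tx": 2,"ty": -3,"tz": -0.5,"yaw": 2.5,"claw": 8.5},{"tx": 2,"ty": -3,"tz": -0.5,"yaw": 2.5,"claw": 8.5},{"tx": 2,"ty": -3,"tz": -0.5,"yaw": 2.5,"claw": 8.5},{"tx": 2,"ty": -3,"tz": -0.5,"yaw": 2.5,"claw": 8.5},{"tx": 2,"ty": -3,"tz": -0.5,"yaw": 2.5,"claw": 8.5},{"tx": 2,"ty": -3,"tz": -0.5,"yaw": 2.5,"claw": 8.5},{"tx": 2,"ty": -3,"tz": -0.5,"yaw": 2.5,"claw": 8.5},{"tx": 2,"ty": -3,"tz": -0.5,"yaw": 2.5,"claw": 8.5},{"tx": 2,"ty": -3,"tz": -0.5,"yaw": 2.5,"claw": 8.5},{"tx": 1.4,"ty": -2.6,"tz": 0,"yaw": 0.5,"claw": 8.5},{"tx": 0,"ty": 0,"tz": 0,"yaw": 0,"claw": 8.5},{"tx": 0,"ty": 0,"tz": 0,"yaw": 0,"claw": 8.5}], "newtons": 40}}

```text
time_s: 1.8
position: [0.4525, 0.0805, 0.18]
tool_rot: [[-0.948, -0.32, -0.001], [-0.32, 0.948, 0.0], [0.001, 0.001, -1.0]]
ft_force: [-0.2, 0.3, -0.5]
grip_width: 0.085
gripper_force: 0.0
```

Call:
{"name": "servo_tool", "arguments": {"steps": [{"tx": 0,"ty": 0,"tz": -3,"yaw": 0,"claw": 8.5},{"tx": 0,"ty": 0,"tz": -3,"yaw": 0,"claw": 8.5},{"tx": 0,"ty": 0,"tz": -3,"yaw": 0,"claw": 8.5},{"tx": 0,"ty": 0,"tz": -3,"yaw": 0,"claw": 8.5},{"tx": 0,"ty": 0,"tz": -2,"yaw": 0,"claw": 8.5},{"tx": 0,"ty": 0,"tz": -1,"yaw": 0,"claw": 8.5},{"tx": 0,"ty": 0,"tz": 0,"yaw": 0,"claw": 5.5},{"tx": 0,"ty": 0,"tz": 0,"yaw": 0,"claw": 5.5},{"tx": 0,"ty": 0,"tz": 0,"yaw": 0,"claw": 5.5},{"tx": 0,"ty": 0,"tz": 0,"yaw": 0,"claw": 5.5},{"tx": 0,"ty": 0,"tz": 0,"yaw": 0,"claw": 5.5},{"tx": 0,"ty": 0,"tz": 0,"yaw": 0,"claw": 5.5}]}}

```text
time_s: 3.0
position: [0.453, 0.0807, 0.0309]
tool_rot: [[-0.947, -0.321, 0.001], [-0.321, 0.947, 0.0], [-0.001, -0.0, -1.0]]
ft_force: [-1.0, 0.9, 6.9]
grip_width: 0.0634
gripper_force: 45.5
```

Call:
{"name": "servo_tool", "arguments": {"steps": [{"tx": 0,"ty": 0,"tz": 1,"yaw": 0,"claw": 5.5},{"tx": 0,"ty": 0,"tz": 3,"yaw": 0,"claw": 5.5},{"tx": 0,"ty": 0,"tz": 3,"yaw": 0,"claw": 5.5},{"tx": 0,"ty": 0,"tz": 3,"yaw": 0,"claw": 5.5},{"tx": 1.5,"ty": -2.5,"tz": 2,"yaw": -2,"claw": 5.5},{"tx": 1.5,"ty": -2.5,"tz": 0,"yaw": -2,"claw": 5.5},{"tx": 1.5,"ty": -2.5,"tz": 0,"yaw": -2,"claw": 5.5},{"tx": 1.5,"ty": -2.5,"tz": 0,"yaw": -2,"claw": 5.5},{"tx": 1.5,"ty": -2.5,"tz": 0,"yaw": -2,"claw": 5.5},{"tx": 1.5,"ty": -2.5,"tz": 0,"yaw": -2,"claw": 5.5},{"tx": 1.5,"ty": -2.5,"tz": 0,"yaw": -2,"claw": 5.5},{"tx": 1.5,"ty": -2.5,"tz": 0,"yaw": -2,"claw": 5.5},{"tx": 1.5,"ty": -2.5,"tz": 0,"yaw": -2,"claw": 5.5},{"tx": 1.5,"ty": -2.5,"tz": 0,"yaw": -2,"claw": 5.5},{"tx": 1.5,"ty": -2.5,"tz": 0,"yaw": -2,"claw": 5.5},{"tx": 1.1,"ty": -1.5,"tz": 0,"yaw": 0,"claw": 5.5},{"tx": 0,"ty": 0,"tz": 0,"yaw": 0,"claw": 5.5},{"tx": 0,"ty": 0,"tz": 0,"yaw": 0,"claw": 5.5}]}}

```text
time_s: 4.8
position: [0.6283, -0.2091, 0.1502]
tool_rot: [[-0.998, 0.057, -0.001], [0.057, 0.998, 0.001], [0.001, 0.001, -1.0]]
ft_force: [0.4, 1.4, -1.7]
grip_width: 0.0635
gripper_force: 45.1
```

Call:
{"name": "servo_tool", "arguments": {"steps": [{"tx": 0,"ty": 0,"tz": -3,"yaw": 0,"claw": 5.5},{"tx": 0,"ty": 0,"tz": -3,"yaw": 0,"claw": 5.5},{"tx": 0,"ty": 0,"tz": -3,"yaw": 0,"claw": 5.5},{"tx": 0,"ty": 0,"tz": -1.5,"yaw": 0,"claw": 5.5},{"tx": 0,"ty": 0,"tz": -0.5,"yaw": 0,"claw": 5.5},{"tx": 0,"ty": 0,"tz": -0.3,"yaw": 0,"claw": 5.5},{"tx": 0,"ty": 0,"tz": 0,"yaw": 0,"claw": 5.5},{"tx": 0,"ty": 0,"tz": 0,"yaw": 0,"claw": 5.5},{"tx": 0,"ty": 0,"tz": 0,"yaw": 0,"claw": 8},{"tx": 0,"ty": 0,"tz": 0,"yaw": 0,"claw": 8},{"tx": 0,"ty": 0,"tz": 0,"yaw": 0,"claw": 8},{"tx": 0,"ty": 0,"tz": 0,"yaw": 0,"claw": 8},{"tx": 0,"ty": 0,"tz": 2,"yaw": 0,"claw": 8},{"tx": 0,"ty": 0,"tz": 3,"yaw": 0,"claw": 8},{"tx": 0,"ty": 0,"tz": 3,"yaw": 0,"claw": 8},{"tx": 0,"ty": 0,"tz": 3,"yaw": 0,"claw": 8},{"tx": 0,"ty": 0,"tz": 0,"yaw": 0,"claw": 8}]}}

```text
time_s: 6.5
position: [0.6302, -0.2101, 0.1521]
tool_rot: [[-0.998, 0.057, 0.007], [0.057, 0.998, -0.004], [-0.007, -0.004, -1.0]]
ft_force: [1.0, -0.7, -0.5]
grip_width: 0.08
gripper_force: 0.0
```

Call:
{"name": "servo_tool", "arguments": {"steps": [{"tx": -2,"ty": 1.4,"tz": 0,"yaw": 0,"claw": 8.5},{"tx": -2,"ty": 1.4,"tz": 0,"yaw": 0,"claw": 8.5},{"tx": -2,"ty": 1.4,"tz": 0,"yaw": 0,"claw": 8.5},{"tx": -2,"ty": 1.4,"tz": 0,"yaw": 0,"claw": 8.5},{"tx": -2,"ty": 1.4,"tz": 0,"yaw": 0,"claw": 8.5},{"tx": -2,"ty": 1.4,"tz": 0,"yaw": 0,"claw": 8.5},{"tx": -2,"ty": 1.4,"tz": 0,"yaw": 0,"claw": 8.5},{"tx": -2,"ty": 1.4,"tz": 0,"yaw": 0,"claw": 8.5},{"tx": -0.2,"ty": 0.3,"tz": 0,"yaw": 0,"claw": 8.5},{"tx": 0,"ty": 0,"tz": 0,"yaw": 0,"claw": 8.5},{"tx": 0,"ty": 0,"tz": 0,"yaw": 0,"claw": 8.5}]}}

```text
time_s: 7.6
position: [0.4676, -0.095, 0.1472]
tool_rot: [[-0.998, 0.057, 0.001], [0.057, 0.998, -0.0], [-0.001, -0.0, -1.0]]
ft_force: [0.1, -0.4, 0.3]
grip_width: 0.0849
gripper_force: 0.0
```

Run:
```python
from meas import *
im,d,m=grab('top');W=cloud(d,m);cv2.imwrite('pics/top1.png',im[...,::-1])
for n in('top','side'):
    if n=='side': im,d,m=grab('side');W=cloud(d,m)
    for k,p,r,a,b in(('tin',(.466,-.094),.036,.04,.053),('carton',(.628,-.209),.08,.05,.062)):
        P=W[near(W,p,r,a,b)]
        if len(P)>3:
            R=cv2.minAreaRect((P[:,:2]*1000).astype(np.float32));print(n,k,len(P),circ(P),np.round([*R[0],*R[1],R[2]],1))
    M=cv2.inRange(cv2.cvtColor(im,cv2.COLOR_RGB2HSV),(0,0,0),(179,255,255))
```

```text
top carton 890 [ 627.9 -209.6  628.5 -210.7   62.3   55.4] [ 628.8 -209.8   64.   111.8   86.3]
side tin 306 [465.9 -95.5 467.5 -94.5  28.9  45.5] [466.5 -94.4  55.1  53.1  52.7]
side carton 859 [ 626.1 -211.9  629.3 -210.2   63.1   56.1] [ 629.2 -210.3   65.1  111.6   86. ]
```

Call:
{"name": "servo_tool", "arguments": {"steps": [{"tx": -0.1,"ty": 0.1,"tz": -3,"yaw": 0,"claw": 8.5},{"tx": 0,"ty": 0,"tz": -3,"yaw": 0,"claw": 8.5},{"tx": 0,"ty": 0,"tz": -3,"yaw": 0,"claw": 8.5},{"tx": 0,"ty": 0,"tz": -2,"yaw": 0,"claw": 8.5},{"tx": 0,"ty": 0,"tz": -1,"yaw": 0,"claw": 8.5},{"tx": 0,"ty": 0,"tz": 0,"yaw": 0,"claw": 4.5},{"tx": 0,"ty": 0,"tz": 0,"yaw": 0,"claw": 4.5},{"tx": 0,"ty": 0,"tz": 0,"yaw": 0,"claw": 4.5},{"tx": 0,"ty": 0,"tz": 0,"yaw": 0,"claw": 4.5},{"tx": 0,"ty": 0,"tz": 0,"yaw": 0,"claw": 4.5},{"tx": 0,"ty": 0,"tz": 0,"yaw": 0,"claw": 4.5},{"tx": 0,"ty": 0,"tz": 0,"yaw": 0,"claw": 4.5}]}}

```text
time_s: 8.9
position: [0.4664, -0.0937, 0.0283]
tool_rot: [[-0.998, 0.057, 0.002], [0.057, 0.998, -0.001], [-0.002, -0.001, -1.0]]
ft_force: [-0.2, -0.5, 7.4]
grip_width: 0.0529
gripper_force: 42.4
```

Call:
{"name": "servo_tool", "arguments": {"steps": [{"tx": 0,"ty": 0,"tz": 1,"yaw": 0,"claw": 4.5},{"tx": 0,"ty": 0,"tz": 3,"yaw": 0,"claw": 4.5},{"tx": 0,"ty": 0,"tz": 3,"yaw": 0,"claw": 4.5},{"tx": 0,"ty": 0,"tz": 3,"yaw": 0,"claw": 4.5},{"tx": 0,"ty": 0,"tz": 2,"yaw": 0,"claw": 4.5},{"tx": 2,"ty": -1.4,"tz": 0,"yaw": 0,"claw": 4.5},{"tx": 2,"ty": -1.4,"tz": 0,"yaw": 0,"claw": 4.5},{"tx": 2,"ty": -1.4,"tz": 0,"yaw": 0,"claw": 4.5},{"tx": 2,"ty": -1.4,"tz": 0,"yaw": 0,"claw": 4.5},{"tx": 2,"ty": -1.4,"tz": 0,"yaw": 0,"claw": 4.5},{"tx": 2,"ty": -1.4,"tz": 0,"yaw": 0,"claw": 4.5},{"tx": 2,"ty": -1.4,"tz": 0,"yaw": 0,"claw": 4.5},{"tx": 2,"ty": -1.4,"tz": 0,"yaw": 0,"claw": 4.5},{"tx": 0.2,"ty": -0.4,"tz": 0,"yaw": 0,"claw": 4.5},{"tx": 0,"ty": 0,"tz": 0,"yaw": 0,"claw": 4.5},{"tx": 0,"ty": 0,"tz": 0,"yaw": 0,"claw": 4.5}]}}

```text
time_s: 10.5
position: [0.627, -0.2088, 0.1475]
tool_rot: [[-0.998, 0.057, -0.001], [0.057, 0.998, 0.001], [0.001, 0.001, -1.0]]
ft_force: [-0.1, -0.0, -1.1]
grip_width: 0.0531
gripper_force: 42.6
```

Call:
{"name": "servo_tool", "arguments": {"steps": [{"tx": 0.2,"ty": -0.1,"tz": -2,"yaw": 0,"claw": 4.5},{"tx": 0,"ty": 0,"tz": -2,"yaw": 0,"claw": 4.5},{"tx": 0,"ty": 0,"tz": -1.5,"yaw": 0,"claw": 4.5},{"tx": 0,"ty": 0,"tz": -0.5,"yaw": 0,"claw": 4.5},{"tx": 0,"ty": 0,"tz": -0.2,"yaw": 0,"claw": 4.5},{"tx": 0,"ty": 0,"tz": 0,"yaw": 0,"claw": 4.5},{"tx": 0,"ty": 0,"tz": 0,"yaw": 0,"claw": 4.5},{"tx": 0,"ty": 0,"tz": 0,"yaw": 0,"claw": 8},{"tx": 0,"ty": 0,"tz": 0,"yaw": 0,"claw": 8},{"tx": 0,"ty": 0,"tz": 0,"yaw": 0,"claw": 8},{"tx": 0,"ty": 0,"tz": 0,"yaw": 0,"claw": 8},{"tx": 0,"ty": 0,"tz": 0,"yaw": 0,"claw": 8},{"tx": 0,"ty": 0,"tz": 2,"yaw": 0,"claw": 8},{"tx": 0,"ty": 0,"tz": 3,"yaw": 0,"claw": 8},{"tx": 0,"ty": 0,"tz": 3,"yaw": 0,"claw": 8},{"tx": 0,"ty": 0,"tz": 0,"yaw": 0,"claw": 8},{"tx": 0,"ty": 0,"tz": 0,"yaw": 0,"claw": 8}]}}

```text
time_s: 12.2
position: [0.6297, -0.2104, 0.1656]
tool_rot: [[-0.998, 0.057, 0.001], [0.057, 0.998, -0.0], [-0.001, -0.0, -1.0]]
ft_force: [0.8, 0.2, -0.4]
grip_width: 0.0801
gripper_force: 0.0
```

Next, the small cup at (516,-406): dx -11.4, dy -19.6.

Call:
{"name": "servo_tool", "arguments": {"steps": [{"tx": -1.2,"ty": -2,"tz": 0,"yaw": 0,"claw": 8},{"tx": -1.2,"ty": -2,"tz": 0,"yaw": 0,"claw": 8},{"tx": -1.2,"ty": -2,"tz": 0,"yaw": 0,"claw": 8},{"tx": -1.2,"ty": -2,"tz": 0,"yaw": 0,"claw": 8},{"tx": -1.2,"ty": -2,"tz": 0,"yaw": 0,"claw": 7},{"tx": -1.2,"ty": -2,"tz": 0,"yaw": 0,"claw": 7},{"tx": -1.2,"ty": -2,"tz": 0,"yaw": 0,"claw": 7},{"tx": -1.2,"ty": -2,"tz": 0,"yaw": 0,"claw": 7},{"tx": -1.2,"ty": -2,"tz": 0,"yaw": 0,"claw": 7},{"tx": -0.6,"ty": -1.6,"tz": 0,"yaw": 0,"claw": 7},{"tx": 0,"ty": 0,"tz": 0,"yaw": 0,"claw": 7},{"tx": 0,"ty": 0,"tz": 0,"yaw": 0,"claw": 7},{"tx": 0,"ty": 0,"tz": 0,"yaw": 0,"claw": 7}]}}

```text
time_s: 13.5
position: [0.5162, -0.4055, 0.165]
tool_rot: [[-0.998, 0.056, -0.0], [0.056, 0.998, 0.001], [0.0, 0.001, -1.0]]
ft_force: [-0.7, 0.7, -0.5]
grip_width: 0.07
gripper_force: 0.0
```

Run:
```python
from meas import *
for n in('top','side'):
    im,d,m=grab(n);W=cloud(d,m);cv2.imwrite(f'pics/{n}2.png',im[...,::-1])
    for k,p,r,a,b in(('tin',(.629,-.21),.04,.095,.11),('carton',(.628,-.209),.08,.05,.062),('round',(.664,-.015),.08,.003,.012),('small',(.516,-.406),.03,.049,.062)):
        P=W[near(W,p,r,a,b)]
        if len(P)>3:
            R=cv2.minAreaRect((P[:,:2]*1000).astype(np.float32));print(n,k,len(P),circ(P),np.round([*R[0],*R[1],R[2]],1))
```

```text
top tin 337 [ 629.3 -210.5  630.3 -210.9   28.1  100.8] [ 629.3 -210.7   53.1   54.7   46.9]
top carton 513 [ 619.  -205.4  628.6 -209.5   62.8   55.6] [ 628.6 -210.2   64.6  111.3   86. ]
top round 1361 [665.3 -14.7 666.7 -14.4  79.7   5.8] [665.4 -13.9 156.5 147.9  49.7]
side tin 322 [ 628.2 -212.7  630.8 -210.7   30.4  101.5] [ 628.9 -211.6   56.    53.4   45.7]
side carton 443 [ 604.6 -215.1  625.3 -210.1   59.5   56.3] [ 628.8 -210.    65.7  112.1   86.8]
side round 1007 [664.2 -17.2 662.3 -16.7  77.9   6.3] [658.7 -16.2 144.8 132.6  25.6]
side small 157 [ 514.  -407.6  515.3 -406.5   15.    55.2] [ 515.6 -406.2   28.9   27.5   79. ]
```

View pics/side2.png

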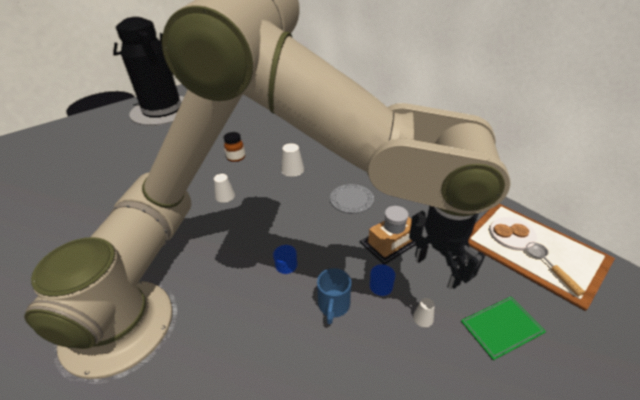

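The side view shows the tin (397,215) on the carton on the black tray, with the small cup at (425,312) below the gripper. Both placements measure within 3 mm.

Call:
{"name": "servo_tool", "arguments": {"steps": [{"tx": 0,"ty": 0,"tz": -3,"yaw": 0,"claw": 7},{"tx": 0,"ty": 0,"tz": -3,"yaw": 0,"claw": 7},{"tx": 0,"ty": 0,"tz": -3,"yaw": 0,"claw": 7},{"tx": 0,"ty": 0,"tz": -2.5,"yaw": 0,"claw": 7},{"tx": 0,"ty": 0,"tz": -1.5,"yaw": 0,"claw": 7},{"tx": 0,"ty": 0,"tz": 0,"yaw": 0,"claw": 2.5},{"tx": 0,"ty": 0,"tz": 0,"yaw": 0,"claw": 2.5},{"tx": 0,"ty": 0,"tz": 0,"yaw": 0,"claw": 2.5},{"tx": 0,"ty": 0,"tz": 0,"yaw": 0,"claw": 2.5},{"tx": 0,"ty": 0,"tz": 0,"yaw": 0,"claw": 2.5},{"tx": 0,"ty": 0,"tz": 0,"yaw": 0,"claw": 2.5},{"tx": 0,"ty": 0,"tz": 0,"yaw": 0,"claw": 2.5},{"tx": 0,"ty": 0,"tz": 0,"yaw": 0,"claw": 2.5}], "newtons": 30}}

```text
time_s: 14.9
position: [0.5164, -0.4069, 0.0368]
tool_rot: [[-0.998, 0.057, 0.002], [0.057, 0.998, -0.002], [-0.002, -0.002, -1.0]]
ft_force: [1.0, 1.0, 6.6]
grip_width: 0.0351
gripper_force: 30.6
```

Call:
{"name": "servo_tool", "arguments": {"steps": [{"tx": 0,"ty": 0,"tz": 1,"yaw": 0,"claw": 2.5},{"tx": 0,"ty": 0,"tz": 3,"yaw": 0,"claw": 2.5},{"tx": 0,"ty": 0,"tz": 3,"yaw": 0,"claw": 2.5},{"tx": 0,"ty": 0,"tz": 3,"yaw": 0,"claw": 2.5},{"tx": 0,"ty": 0,"tz": 3,"yaw": 0,"claw": 2.5},{"tx": 0,"ty": 0,"tz": 2,"yaw": 0,"claw": 2.5},{"tx": 0,"ty": 0,"tz": 0.5,"yaw": 0,"claw": 2.5},{"tx": 0,"ty": 0,"tz": 0,"yaw": 0,"claw": 2.5}]}}

```text
time_s: 15.7
position: [0.5157, -0.4064, 0.1908]
tool_rot: [[-0.998, 0.057, 0.0], [0.057, 0.998, -0.001], [-0.001, -0.001, -1.0]]
ft_force: [0.3, -0.4, 0.5]
grip_width: 0.0351
gripper_force: 29.9
```

Call:
{"name": "servo_tool", "arguments": {"steps": [{"tx": 1,"ty": 2.6,"tz": 0,"yaw": 0,"claw": 2.5},{"tx": 1,"ty": 2.6,"tz": 0,"yaw": 0,"claw": 2.5},{"tx": 1,"ty": 2.6,"tz": 0,"yaw": 0,"claw": 2.5},{"tx": 1,"ty": 2.6,"tz": 0,"yaw": 0,"claw": 2.5},{"tx": 1,"ty": 2.6,"tz": 0,"yaw": 0,"claw": 2.5},{"tx": 1,"ty": 2.6,"tz": 0,"yaw": 0,"claw": 2.5},{"tx": 1,"ty": 2.6,"tz": 0,"yaw": 0,"claw": 2.5},{"tx": 1,"ty": 2.6,"tz": 0,"yaw": 0,"claw": 2.5},{"tx": 1,"ty": 2.6,"tz": 0,"yaw": 0,"claw": 2.5},{"tx": 1,"ty": 2.6,"tz": 0,"yaw": 0,"claw": 2.5},{"tx": 1,"ty": 2.6,"tz": 0,"yaw": 0,"claw": 2.5},{"tx": 1,"ty": 2.6,"tz": 0,"yaw": 0,"claw": 2.5},{"tx": 1,"ty": 2.6,"tz": 0,"yaw": 0,"claw": 2.5},{"tx": 1,"ty": 2.6,"tz": 0,"yaw": 0,"claw": 2.5},{"tx": 0.9,"ty": 2.6,"tz": 0,"yaw": 0,"claw": 2.5},{"tx": 0,"ty": 0,"tz": 0,"yaw": 0,"claw": 2.5},{"tx": 0,"ty": 0,"tz": 0,"yaw": 0,"claw": 2.5},{"tx": 0,"ty": 0,"tz": 0,"yaw": 0,"claw": 2.5}]}}

```text
time_s: 17.5
position: [0.6643, -0.0173, 0.1895]
tool_rot: [[-0.998, 0.058, -0.002], [0.058, 0.998, 0.0], [0.002, -0.0, -1.0]]
ft_force: [-0.1, 0.0, 0.1]
grip_width: 0.0352
gripper_force: 29.9
```

Run:
```python
from h import *
im,d,m=grab('side');cv2.imwrite('pics/side3.png',cv2.resize(im[60:260,240:500,::-1],None,fx=2.5,fy=2.5))
```

```text
(no output)
```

View pics/side3.png

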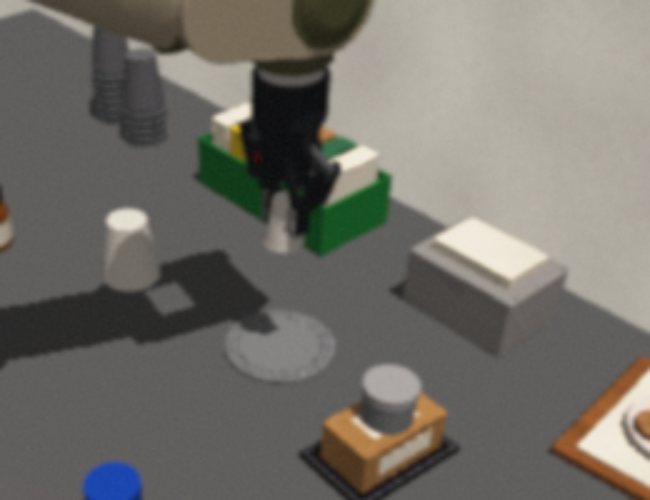

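The crop shows the cup upright in the fingers at (283,240), over the tray. Lowering it.

Call:
{"name": "servo_tool", "arguments": {"steps": [{"tx": 0.1,"ty": 0.2,"tz": -3,"yaw": 0,"claw": 2.5},{"tx": 0,"ty": 0,"tz": -3,"yaw": 0,"claw": 2.5},{"tx": 0,"ty": 0,"tz": -3,"yaw": 0,"claw": 2.5},{"tx": 0,"ty": 0,"tz": -3,"yaw": 0,"claw": 2.5},{"tx": 0,"ty": 0,"tz": -2,"yaw": 0,"claw": 2.5},{"tx": 0,"ty": 0,"tz": -0.5,"yaw": 0,"claw": 2.5},{"tx": 0,"ty": 0,"tz": 0,"yaw": 0,"claw": 2.5},{"tx": 0,"ty": 0,"tz": 0,"yaw": 0,"claw": 2.5}]}}

```text
time_s: 18.35
position: [0.6664, -0.0149, 0.0467]
tool_rot: [[-0.998, 0.058, 0.002], [0.058, 0.998, -0.0], [-0.002, -0.0, -1.0]]
ft_force: [-0.9, 0.3, 0.7]
grip_width: 0.0348
gripper_force: 29.9
```

Call:
{"name": "servo_tool", "arguments": {"steps": [{"tx": 0,"ty": 0,"tz": -0.3,"yaw": 0,"claw": 2.5},{"tx": 0,"ty": 0,"tz": 0,"yaw": 0,"claw": 2.5},{"tx": 0,"ty": 0,"tz": 0,"yaw": 0,"claw": 2.5},{"tx": 0,"ty": 0,"tz": 0,"yaw": 0,"claw": 6},{"tx": 0,"ty": 0,"tz": 0,"yaw": 0,"claw": 6},{"tx": 0,"ty": 0,"tz": 0,"yaw": 0,"claw": 6},{"tx": 0,"ty": 0,"tz": 0,"yaw": 0,"claw": 6},{"tx": 0,"ty": 0,"tz": 0,"yaw": 0,"claw": 6},{"tx": 0,"ty": 0,"tz": 2,"yaw": 0,"claw": 6},{"tx": 0,"ty": 0,"tz": 3,"yaw": 0,"claw": 6},{"tx": 0,"ty": 0,"tz": 3,"yaw": 0,"claw": 6},{"tx": 0,"ty": 0,"tz": 3,"yaw": 0,"claw": 7.5},{"tx": 0,"ty": 0,"tz": 3,"yaw": 0,"claw": 7.5},{"tx": 0,"ty": 0,"tz": 0,"yaw": 0,"claw": 7.5}]}}

```text
time_s: 19.75
position: [0.6671, -0.0146, 0.1871]
tool_rot: [[-0.998, 0.057, 0.008], [0.057, 0.998, -0.002], [-0.008, -0.001, -1.0]]
ft_force: [0.1, -0.3, 0.7]
grip_width: 0.0754
gripper_force: 0.0
```

Call:
{"name": "servo_tool", "arguments": {"steps": [{"tx": -2.3,"ty": 2.1,"tz": 0,"yaw": 0,"claw": 7.5},{"tx": -2.3,"ty": 2.1,"tz": 0,"yaw": 0,"claw": 7.5},{"tx": -2.3,"ty": 2.1,"tz": 0,"yaw": 0,"claw": 7.5},{"tx": -2.3,"ty": 2.1,"tz": 0,"yaw": 0,"claw": 7.5},{"tx": -2.3,"ty": 2.1,"tz": 0,"yaw": 0,"claw": 7.5},{"tx": -2.3,"ty": 2.1,"tz": 0,"yaw": 0,"claw": 7.5},{"tx": -2.3,"ty": 2.1,"tz": 0,"yaw": 0,"claw": 7.5},{"tx": -2.3,"ty": 2.1,"tz": 0,"yaw": 0,"claw": 7.5},{"tx": -2.3,"ty": 2.1,"tz": 0,"yaw": 0,"claw": 7.5},{"tx": -2.3,"ty": 2.1,"tz": 0,"yaw": 0,"claw": 7.5},{"tx": -2.3,"ty": 2.1,"tz": 0,"yaw": 0,"claw": 7.5},{"tx": -2.3,"ty": 2.1,"tz": 0,"yaw": 0,"claw": 7.5},{"tx": -0.6,"ty": 0.5,"tz": 0,"yaw": 0,"claw": 7.5},{"tx": 0,"ty": 0,"tz": 0,"yaw": 0,"claw": 7.5},{"tx": 0,"ty": 0,"tz": 0,"yaw": 0,"claw": 7.5}]}}

```text
time_s: 21.25
position: [0.3844, 0.2422, 0.1822]
tool_rot: [[-0.998, 0.057, 0.0], [0.057, 0.998, -0.0], [-0.0, -0.0, -1.0]]
ft_force: [0.7, 0.0, 1.1]
grip_width: 0.075
gripper_force: 0.0
```

Run:
```python
from meas import *
for n in('top','side'):
    im,d,m=grab(n);W=cloud(d,m)
    for k,p,r,a,b in(('small',(.666,-.015),.035,.055,.068),('round',(.664,-.015),.072,.003,.012),('med',(.3835,.242),.03,.064,.077),('large',(.62,.221),.04,.079,.092)):
        P=W[near(W,p,r,a,b)]
        if len(P)>3:
            R=cv2.minAreaRect((P[:,:2]*1000).astype(np.float32));print(n,k,len(P),circ(P),np.round([*R[0],*R[1],R[2]],1))
```

```text
top small 85 [664.8 -14.7 665.1 -14.8  14.6  60.6] [664.5 -14.7  26.7  26.8  52.4]
top round 1199 [664.2 -14.2 664.1 -14.6  71.6   5.9] [663.6 -14.4 137.9 132.8  14.4]
top med 60 [372.5 241.2 374.9 241.6  15.8  69.3] [373.4 242.7  25.2  25.9  47.1]
top large 279 [618.5 221.9 618.9 222.5  26.2  84.5] [619.2 222.6  49.9  49.5  10.6]
side small 65 [664.2 -17.6 667.  -15.6  15.9  61.1] [665.2 -17.   25.4  29.    6. ]
side round 802 [659.2 -22.2 664.  -15.7  70.    6.3] [667.  -17.6 126.1 132.3  50.1]
side med 114 [382.9 239.6 385.1 242.1  20.9  70.3] [384.8 241.9  38.5  36.7  43.9]
side large 133 [617.6 218.7 620.  221.9  27.   85.1] [618.9 220.6  49.7  47.6  54.6]
```

Small cup is at (665.3,-15), upright on the tray. Now grip the medium cup at about 47 mm height.

Call:
{"name": "servo_tool", "arguments": {"steps": [{"tx": 0,"ty": 0,"tz": -3,"yaw": 0,"claw": 7.5},{"tx": 0,"ty": 0,"tz": -3,"yaw": 0,"claw": 7.5},{"tx": 0,"ty": 0,"tz": -3,"yaw": 0,"claw": 7.5},{"tx": 0,"ty": 0,"tz": -3,"yaw": 0,"claw": 7.5},{"tx": 0,"ty": 0,"tz": -1.5,"yaw": 0,"claw": 7.5},{"tx": 0,"ty": 0,"tz": 0,"yaw": 0,"claw": 3.5},{"tx": 0,"ty": 0,"tz": 0,"yaw": 0,"claw": 3.5},{"tx": 0,"ty": 0,"tz": 0,"yaw": 0,"claw": 3.5},{"tx": 0,"ty": 0,"tz": 0,"yaw": 0,"claw": 3.5},{"tx": 0,"ty": 0,"tz": 0,"yaw": 0,"claw": 3.5},{"tx": 0,"ty": 0,"tz": 0,"yaw": 0,"claw": 3.5},{"tx": 0,"ty": 0,"tz": 0,"yaw": 0,"claw": 3.5}]}}

```text
time_s: 22.55
position: [0.3841, 0.2427, 0.0478]
tool_rot: [[-0.998, 0.057, 0.001], [0.057, 0.998, 0.0], [-0.001, 0.0, -1.0]]
ft_force: [0.1, 0.4, 6.2]
grip_width: 0.0471
gripper_force: 31.4
```

Call:
{"name": "servo_tool", "arguments": {"steps": [{"tx": 0,"ty": 0,"tz": 1,"yaw": 0,"claw": 3.5},{"tx": 0,"ty": 0,"tz": 3,"yaw": 0,"claw": 3.5},{"tx": 0,"ty": 0,"tz": 3,"yaw": 0,"claw": 3.5},{"tx": 0,"ty": 0,"tz": 3,"yaw": 0,"claw": 3.5},{"tx": 0,"ty": 0,"tz": 3,"yaw": 0,"claw": 3.5},{"tx": 0,"ty": 0,"tz": 2,"yaw": 0,"claw": 3.5},{"tx": 0,"ty": 0,"tz": 0,"yaw": 0,"claw": 3.5},{"tx": 0,"ty": 0,"tz": 0,"yaw": 0,"claw": 3.5}]}}

```text
time_s: 23.35
position: [0.3833, 0.2425, 0.1972]
tool_rot: [[-0.998, 0.057, -0.0], [0.057, 0.998, -0.0], [0.0, -0.0, -1.0]]
ft_force: [-0.3, -0.1, -1.5]
grip_width: 0.047
gripper_force: 30.9
```

Call:
{"name": "servo_tool", "arguments": {"steps": [{"tx": 2.3,"ty": -2.1,"tz": 0,"yaw": 0,"claw": 3.5},{"tx": 2.3,"ty": -2.1,"tz": 0,"yaw": 0,"claw": 3.5},{"tx": 2.3,"ty": -2.1,"tz": 0,"yaw": 0,"claw": 3.5},{"tx": 2.3,"ty": -2.1,"tz": 0,"yaw": 0,"claw": 3.5},{"tx": 2.3,"ty": -2.1,"tz": 0,"yaw": 0,"claw": 3.5},{"tx": 2.3,"ty": -2.1,"tz": 0,"yaw": 0,"claw": 3.5},{"tx": 2.3,"ty": -2.1,"tz": 0,"yaw": 0,"claw": 3.5},{"tx": 2.3,"ty": -2.1,"tz": 0,"yaw": 0,"claw": 3.5},{"tx": 2.3,"ty": -2.1,"tz": 0,"yaw": 0,"claw": 3.5},{"tx": 2.3,"ty": -2.1,"tz": 0,"yaw": 0,"claw": 3.5},{"tx": 2.3,"ty": -2.1,"tz": 0,"yaw": 0,"claw": 3.5},{"tx": 2.3,"ty": -2.1,"tz": 0,"yaw": 0,"claw": 3.5},{"tx": 0.6,"ty": -0.6,"tz": 0,"yaw": 0,"claw": 3.5},{"tx": 0,"ty": 0,"tz": 0,"yaw": 0,"claw": 3.5},{"tx": 0,"ty": 0,"tz": 0,"yaw": 0,"claw": 3.5},{"tx": 0,"ty": 0,"tz": 0,"yaw": 0,"claw": 3.5}]}}

```text
time_s: 24.95
position: [0.665, -0.0144, 0.1973]
tool_rot: [[-0.998, 0.056, -0.001], [0.056, 0.998, 0.0], [0.001, 0.0, -1.0]]
ft_force: [0.0, 0.1, -0.8]
grip_width: 0.0475
gripper_force: 30.9
```

Run:
```python
from h import *
im,d,m=grab('side');cv2.imwrite('pics/side4.png',cv2.resize(im[60:260,240:500,::-1],None,fx=2.5,fy=2.5))
W=cloud(d,m)
# rim: white points of held cup
hsv=cv2.cvtColor(im,cv2.COLOR_RGB2HSV)
print(env.observe()['position'])
M=(np.hypot(W[...,0]-.665,W[...,1]+.015)<.05)&(W[...,2]>.075)&(W[...,2]<.21)&(hsv[...,1]<60)&(hsv[...,2]>110)
P=W[M];print(len(P),P[:,2].min() if len(P) else 0)
for a in(.14,.15,.16,.17):
    Q=P[abs(P[:,2]-a)<.006]
    if len(Q): print(a,len(Q),np.round(Q.min(0)*1000),np.round(Q.max(0)*1000))
```

```text
[ 0.66514353 -0.01445623  0.19750755]
284 0.14899814787194776
0.15 38 [635. -44. 149.] [675.  -4. 156.]
0.16 73 [635. -43. 154.] [671.  -3. 165.]
0.17 66 [636. -41. 164.] [666.  -3. 176.]
```

View pics/side4.png

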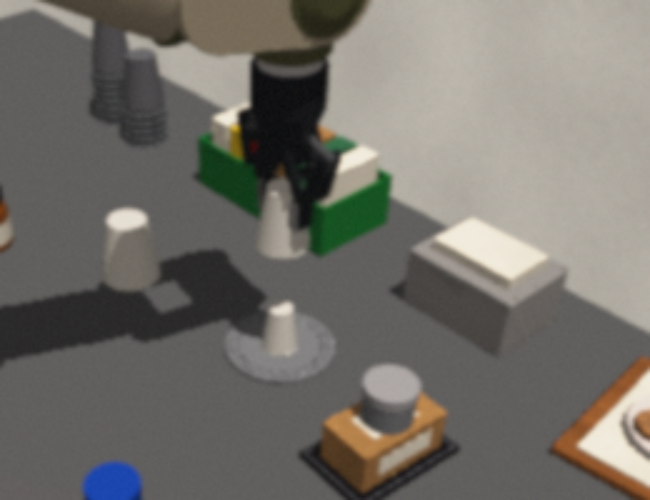

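The medium cup at (283,228) hangs upright over the small one at (281,330), with its rim at 149 mm as expected. Lowering it.

Call:
{"name": "servo_tool", "arguments": {"steps": [{"tx": 0,"ty": 0,"tz": -3,"yaw": 0,"claw": 3.5},{"tx": 0,"ty": 0,"tz": -3,"yaw": 0,"claw": 3.5},{"tx": 0,"ty": 0,"tz": -2,"yaw": 0,"claw": 3.5},{"tx": 0,"ty": 0,"tz": -2,"yaw": 0,"claw": 3.5},{"tx": 0,"ty": 0,"tz": -2,"yaw": 0,"claw": 3.5},{"tx": 0,"ty": 0,"tz": -1,"yaw": 0,"claw": 3.5},{"tx": 0,"ty": 0,"tz": -1,"yaw": 0,"claw": 3.5},{"tx": 0,"ty": 0,"tz": -0.3,"yaw": 0,"claw": 3.5},{"tx": 0,"ty": 0,"tz": 0,"yaw": 0,"claw": 3.5},{"tx": 0,"ty": 0,"tz": 0,"yaw": 0,"claw": 3.5}]}}

```text
time_s: 26.0
position: [0.6661, -0.0155, 0.0551]
tool_rot: [[-0.998, 0.057, 0.001], [0.057, 0.998, -0.0], [-0.001, -0.0, -1.0]]
ft_force: [0.1, -0.3, -0.8]
grip_width: 0.0471
gripper_force: 30.9
```

Call:
{"name": "servo_tool", "arguments": {"steps": [{"tx": 0,"ty": 0,"tz": -0.1,"yaw": 0,"claw": 3.5},{"tx": 0,"ty": 0,"tz": 0,"yaw": 0,"claw": 3.5},{"tx": 0,"ty": 0,"tz": 0,"yaw": 0,"claw": 7},{"tx": 0,"ty": 0,"tz": 0,"yaw": 0,"claw": 7},{"tx": 0,"ty": 0,"tz": 0,"yaw": 0,"claw": 7},{"tx": 0,"ty": 0,"tz": 0,"yaw": 0,"claw": 7},{"tx": 0,"ty": 0,"tz": 0,"yaw": 0,"claw": 7},{"tx": 0,"ty": 0,"tz": 2,"yaw": 0,"claw": 7},{"tx": 0,"ty": 0,"tz": 3,"yaw": 0,"claw": 7},{"tx": 0,"ty": 0,"tz": 3,"yaw": 0,"claw": 7},{"tx": 0,"ty": 0,"tz": 3,"yaw": 0,"claw": 8.5},{"tx": 0,"ty": 0,"tz": 3,"yaw": 0,"claw": 8.5},{"tx": 0,"ty": 0,"tz": 0,"yaw": 0,"claw": 8.5}]}}

```text
time_s: 27.3
position: [0.6671, -0.0156, 0.1981]
tool_rot: [[-0.998, 0.057, 0.008], [0.057, 0.998, -0.002], [-0.008, -0.001, -1.0]]
ft_force: [-0.4, 0.6, -0.7]
grip_width: 0.0847
gripper_force: 0.0
```

Call:
{"name": "servo_tool", "arguments": {"steps": [{"tx": -0.5,"ty": 2.5,"tz": 0,"yaw": 0,"claw": 8.5},{"tx": -0.5,"ty": 2.5,"tz": 0,"yaw": 0,"claw": 8.5},{"tx": -0.5,"ty": 2.5,"tz": 0,"yaw": 0,"claw": 8.5},{"tx": -0.5,"ty": 2.5,"tz": 0,"yaw": 0,"claw": 8.5},{"tx": -0.5,"ty": 2.5,"tz": 0,"yaw": 0,"claw": 8.5},{"tx": -0.5,"ty": 2.5,"tz": 0,"yaw": 0,"claw": 8.5},{"tx": -0.5,"ty": 2.5,"tz": 0,"yaw": 0,"claw": 8.5},{"tx": -0.5,"ty": 2.5,"tz": 0,"yaw": 0,"claw": 8.5},{"tx": -0.5,"ty": 2.5,"tz": 0,"yaw": 0,"claw": 8.5},{"tx": 0,"ty": 1.2,"tz": 0,"yaw": 0,"claw": 8.5},{"tx": 0,"ty": 0,"tz": 0,"yaw": 0,"claw": 8.5},{"tx": 0,"ty": 0,"tz": 0,"yaw": 0,"claw": 8.5},{"tx": 0,"ty": 0,"tz": 0,"yaw": 0,"claw": 8.5}]}}

```text
time_s: 28.6
position: [0.6211, 0.2203, 0.1931]
tool_rot: [[-0.998, 0.058, -0.0], [0.058, 0.998, -0.0], [0.0, -0.0, -1.0]]
ft_force: [0.4, 0.1, 0.3]
grip_width: 0.0851
gripper_force: 0.0
```

Run:
```python
from meas import *
for n in('top','side'):
    im,d,m=grab(n);W=cloud(d,m)
    for k,p,r,a,b in(('med',(.666,-.015),.035,.07,.084),('large',(.62,.221),.04,.079,.092)):
        P=W[near(W,p,r,a,b)]
        if len(P)>3: print(n,k,len(P),circ(P))
print(env.observe()['position'])
```

```text
top med 160 [663.7 -16.6 664.5 -16.7  20.1  76.1]
top large 130 [619.6 210.2 618.9 218.   24.4  84.2]
side med 113 [663.3 -18.5 664.2 -16.1  21.1  76.2]
side large 133 [617.9 218.4 620.3 221.1  26.2  85.2]
[0.62104955 0.22049524 0.19326448]
```

The medium cup is seated, with its top at 76 mm as expected. Now the large one.

Call:
{"name": "servo_tool", "arguments": {"steps": [{"tx": -0.1,"ty": 0.1,"tz": -3,"yaw": 0,"claw": 8.5},{"tx": 0,"ty": 0,"tz": -3,"yaw": 0,"claw": 8.5},{"tx": 0,"ty": 0,"tz": -3,"yaw": 0,"claw": 8.5},{"tx": 0,"ty": 0,"tz": -3,"yaw": 0,"claw": 8.5},{"tx": 0,"ty": 0,"tz": -1.3,"yaw": 0,"claw": 8.5},{"tx": 0,"ty": 0,"tz": 0,"yaw": 0,"claw": 8.5},{"tx": 0,"ty": 0,"tz": 0,"yaw": 0,"claw": 4.5},{"tx": 0,"ty": 0,"tz": 0,"yaw": 0,"claw": 4.5},{"tx": 0,"ty": 0,"tz": 0,"yaw": 0,"claw": 4.5},{"tx": 0,"ty": 0,"tz": 0,"yaw": 0,"claw": 4.5},{"tx": 0,"ty": 0,"tz": 0,"yaw": 0,"claw": 4.5},{"tx": 0,"ty": 0,"tz": 0,"yaw": 0,"claw": 4.5},{"tx": 0,"ty": 0,"tz": 0,"yaw": 0,"claw": 4.5}]}}

```text
time_s: 30.0
position: [0.6207, 0.2227, 0.0627]
tool_rot: [[-0.998, 0.057, 0.004], [0.057, 0.998, 0.001], [-0.004, 0.001, -1.0]]
ft_force: [-0.4, -0.0, 6.0]
grip_width: 0.0584
gripper_force: 31.8
```

Call:
{"name": "servo_tool", "arguments": {"steps": [{"tx": 0,"ty": 0,"tz": 1,"yaw": 0,"claw": 4.5},{"tx": 0,"ty": 0,"tz": 3,"yaw": 0,"claw": 4.5},{"tx": 0,"ty": 0,"tz": 3,"yaw": 0,"claw": 4.5},{"tx": 0,"ty": 0,"tz": 3,"yaw": 0,"claw": 4.5},{"tx": 0,"ty": 0,"tz": 3,"yaw": 0,"claw": 4.5},{"tx": 0,"ty": 0,"tz": 2,"yaw": 0,"claw": 4.5},{"tx": 0,"ty": 0,"tz": 0,"yaw": 0,"claw": 4.5},{"tx": 0,"ty": 0,"tz": 0,"yaw": 0,"claw": 4.5}]}}

```text
time_s: 30.8
position: [0.6195, 0.2225, 0.2102]
tool_rot: [[-0.998, 0.057, 0.0], [0.057, 0.998, 0.0], [-0.0, 0.0, -1.0]]
ft_force: [-0.5, -0.7, -1.8]
grip_width: 0.0584
gripper_force: 32.3
```

Call:
{"name": "servo_tool", "arguments": {"steps": [{"tx": 0.5,"ty": -2.5,"tz": 0,"yaw": 0,"claw": 4.5},{"tx": 0.5,"ty": -2.5,"tz": 0,"yaw": 0,"claw": 4.5},{"tx": 0.5,"ty": -2.5,"tz": 0,"yaw": 0,"claw": 4.5},{"tx": 0.5,"ty": -2.5,"tz": 0,"yaw": 0,"claw": 4.5},{"tx": 0.5,"ty": -2.5,"tz": 0,"yaw": 0,"claw": 4.5},{"tx": 0.5,"ty": -2.5,"tz": 0,"yaw": 0,"claw": 4.5},{"tx": 0.5,"ty": -2.5,"tz": 0,"yaw": 0,"claw": 4.5},{"tx": 0.5,"ty": -2.5,"tz": 0,"yaw": 0,"claw": 4.5},{"tx": 0.5,"ty": -2.5,"tz": 0,"yaw": 0,"claw": 4.5},{"tx": 0,"ty": -1.3,"tz": 0,"yaw": 0,"claw": 4.5},{"tx": 0,"ty": 0,"tz": 0,"yaw": 0,"claw": 4.5},{"tx": 0,"ty": 0,"tz": 0,"yaw": 0,"claw": 4.5},{"tx": 0,"ty": 0,"tz": 0,"yaw": 0,"claw": 4.5}]}}

```text
time_s: 32.1
position: [0.6645, -0.0141, 0.2102]
tool_rot: [[-0.998, 0.056, -0.0], [0.056, 0.998, 0.0], [0.0, 0.0, -1.0]]
ft_force: [0.2, 0.1, -0.8]
grip_width: 0.0589
gripper_force: 32.3
```

Run:
```python
from h import *
im,d,m=grab('side');cv2.imwrite('pics/side5.png',cv2.resize(im[60:260,240:500,::-1],None,fx=2.5,fy=2.5))
W=cloud(d,m)
hsv=cv2.cvtColor(im,cv2.COLOR_RGB2HSV)
M=(np.hypot(W[...,0]-.665,W[...,1]+.015)<.05)&(W[...,2]>.09)&(W[...,2]<.21)&(hsv[...,1]<60)&(hsv[...,2]>110)
P=W[M];print(len(P),P[:,2].min() if len(P) else 0)
```

```text
485 0.14675388824624014
```

View pics/side5.png

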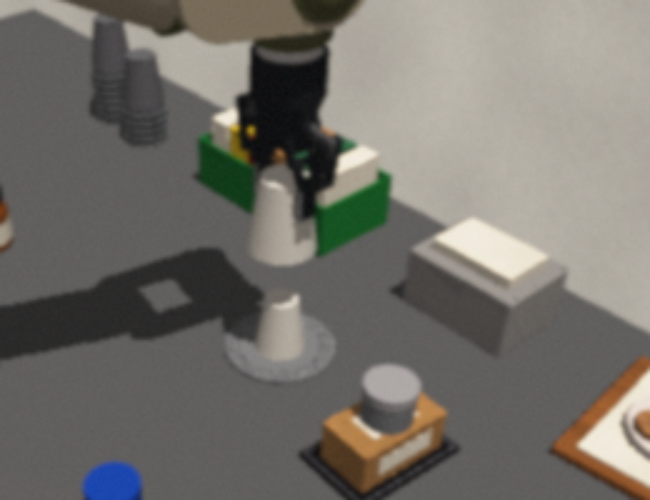

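The large cup at (283,220) hangs upright above the medium one at (281,325), rim at 147 mm. Lowering it.

Call:
{"name": "servo_tool", "arguments": {"steps": [{"tx": 0,"ty": -0.2,"tz": -3,"yaw": 0,"claw": 4.5},{"tx": 0,"ty": 0,"tz": -3,"yaw": 0,"claw": 4.5},{"tx": 0,"ty": 0,"tz": -2,"yaw": 0,"claw": 4.5},{"tx": 0,"ty": 0,"tz": -2,"yaw": 0,"claw": 4.5},{"tx": 0,"ty": 0,"tz": -2,"yaw": 0,"claw": 4.5},{"tx": 0,"ty": 0,"tz": -1,"yaw": 0,"claw": 4.5},{"tx": 0,"ty": 0,"tz": -0.7,"yaw": 0,"claw": 4.5},{"tx": 0,"ty": 0,"tz": -0.3,"yaw": 0,"claw": 4.5},{"tx": 0,"ty": 0,"tz": 0,"yaw": 0,"claw": 4.5},{"tx": 0,"ty": 0,"tz": 0,"yaw": 0,"claw": 4.5}]}}

```text
time_s: 33.15
position: [0.6651, -0.0174, 0.0711]
tool_rot: [[-0.998, 0.057, 0.001], [0.057, 0.998, -0.0], [-0.001, -0.0, -1.0]]
ft_force: [0.3, 0.2, -1.0]
grip_width: 0.0585
gripper_force: 32.3
```

Call:
{"name": "servo_tool", "arguments": {"steps": [{"tx": 0,"ty": 0,"tz": -0.2,"yaw": 0,"claw": 4.5},{"tx": 0,"ty": 0,"tz": 0,"yaw": 0,"claw": 4.5},{"tx": 0,"ty": 0,"tz": 0,"yaw": 0,"claw": 8.5},{"tx": 0,"ty": 0,"tz": 0,"yaw": 0,"claw": 8.5},{"tx": 0,"ty": 0,"tz": 0,"yaw": 0,"claw": 8.5},{"tx": 0,"ty": 0,"tz": 0,"yaw": 0,"claw": 8.5},{"tx": 0,"ty": 0,"tz": 0,"yaw": 0,"claw": 8.5},{"tx": 0,"ty": 0,"tz": 2,"yaw": 0,"claw": 8.5},{"tx": 0,"ty": 0,"tz": 3,"yaw": 0,"claw": 8.5},{"tx": 0,"ty": 0,"tz": 3,"yaw": 0,"claw": 8.5},{"tx": 0,"ty": 0,"tz": 3,"yaw": 0,"claw": 8.5},{"tx": -2,"ty": 2,"tz": 3,"yaw": 0,"claw": 8.5},{"tx": -2,"ty": 2,"tz": 0,"yaw": 0,"claw": 8.5},{"tx": -2,"ty": 2,"tz": 0,"yaw": 0,"claw": 8.5},{"tx": -2,"ty": 2,"tz": 0,"yaw": 0,"claw": 8.5},{"tx": -2,"ty": 2,"tz": 0,"yaw": 0,"claw": 8.5},{"tx": -2,"ty": 2,"tz": 0,"yaw": 0,"claw": 8.5},{"tx": 0,"ty": 0,"tz": 0,"yaw": 0,"claw": 8.5},{"tx": 0,"ty": 0,"tz": 0,"yaw": 0,"claw": 8.5}]}}

```text
time_s: 35.05
position: [0.5449, 0.1027, 0.2087]
tool_rot: [[-0.998, 0.056, 0.001], [0.056, 0.998, -0.0], [-0.001, -0.0, -1.0]]
ft_force: [-0.1, -0.3, -0.7]
grip_width: 0.085
gripper_force: 0.0
```

Run:
```python
from meas import *
for n in('top','side'):
    im,d,m=grab(n);W=cloud(d,m)
    if n=='side':cv2.imwrite('pics/side6.png',im[...,::-1])
    for k,p,r,a,b in(('large',(.665,-.016),.04,.085,.1),('tin',(.629,-.21),.04,.095,.11),('mug',(.393,-.256),.05,.074,.088),('jar',(.513,.409),.05,.079,.092)):
        P=W[near(W,p,r,a,b)]
        if len(P)>3: print(n,k,len(P),circ(P))
```

```text
top large 276 [662.2 -17.9 662.9 -17.4  25.9  90.5]
top tin 340 [ 629.1 -210.4  629.8 -210.3   28.   100.6]
top mug 136 [ 393.3 -256.9  392.5 -255.3   35.6   78.7]
top jar 358 [512.3 409.7 512.6 410.4  28.4  84.4]
side large 183 [661.5 -20.6 663.3 -18.8  26.   91.2]
side tin 316 [ 628.2 -212.7  629.8 -211.5   28.9  101.6]
side mug 262 [ 392.  -256.8  393.7 -256.    37.2   79.1]
side jar 138 [512.1 406.  513.2 409.9  29.6  85.6]
```

View pics/side6.png

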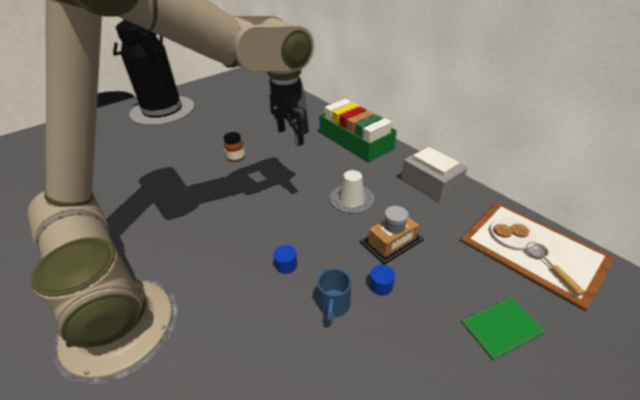

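The nested cups stand on the round tray at (352,190), large top at 91 mm. The tin is on the carton at (395,225), and the mug and jar haven't moved. Handing in.

```bash
python3 -c "
from rig import env
print(env.close_job())"
```

```text
the job is handed in; nothing more can be done
None
```

The job is handed in at about 35 s of the 118 s allowed: the cups are nested on the round tray, and the carton with the tin on top is on the black tray, each within about 4 mm of target by camera; the mug and jar are undisturbed, and no verdict was returned.

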